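# Tip an angle heatsink onto its foot and stack it on the power module

## Task

The black L-shaped heatsink is lying with its finned wall flat on the bare desk. Tip it over its corner, keeping the corner edge down on the desk, so that it stands free on its drilled foot, and let go of it. Then pick it up again and set it down on the copper top of the module in the middle of the green power board, foot squarely on the copper with the edges flush, either way round; do not drop it, and leave the other loose things where they are.

Things in the scene. Friction and masses are not known exactly. Their poses are not given: they have to be found in the camera images.
- heatsink: black L, about 0.12 kg: finned wall 64 x 52 x 5 mm and, along one 52 mm edge, a foot 40 x 52 x 7 mm. Origin: centre of the wall's plain outer face (underside at the start). x: along the wall from foot (outer face x = -32 mm) to free end (+32), level at the start, straight up when it stands on the foot; y: along the corner edge (sides at -26, +26); z: to the finned side, up at the start
- heatsink_foot (a point): centre of the outer 40 x 52 mm face of the heatsink's drilled foot, at x = -32, y = 0, z = 20 mm in the heatsink's frame, same axes; this face must lie on the copper. The foot spans z = 0 to 40
- heatsink_corner (a point): middle of the outer corner edge, at x = -32, y = 0, z = 0 mm in the heatsink's frame, same axes. Tipped about it from lying, the heatsink falls onto its foot by itself after about 60 degrees. The wall's seven fins (z = 5 to 15, x = -25 to 28, outermost flush with the sides) make it 15 mm thick over wall and fins
- power_board: green circuit board 110 (x) x 120 (y) mm on standoffs, fixed on the blue mat (mat 3 mm thick). Heights from the mat: board top 8 mm, copper top of the black module in its middle 24 mm; two blue capacitors 15 mm across, 24 mm, at x = 36, y = -44 and +44 mm; green terminal block 11 x 34 mm, 18 mm, at x = -46 mm. Origin: under its centre, on the mat; z up
- module_top (a point): centre of the copper top of the module, 27 mm above the desk; axes as power_board: the 40 mm side along x, the 52 mm side along y
- screwdriver: loose orange screwdriver lying on the desk, 15 x 146 x 14 mm, a bystander; origin under its centre, its length along its y
- screw_tin: loose open round tin, 62 mm across, 16 mm high, a bystander; origin under its centre
- loupe: loose black eye loupe, 38 mm across, 32 mm high, a bystander; origin under its centre
- tape_roll: loose yellow roll of tape on the mat, 63 mm across, 18 mm high, a bystander; origin under its centre
Not all that is in view belongs to the job. There is more than one size of the heatsink; the one meant has the size given above.

How it is judged:
On the way, in this order (a step that is already met when the one before it is completed fails the run):
1. the heatsink is part-way over (wall 30 to 63 degrees from upright) with its corner edge within 15 mm of the desk (angle between heatsink's own x axis and vertical between 0.52 and 1.1 rad and height (world z) of heatsink_corner below 0.015 m).
2. the heatsink stands on its foot on the desk, wall upright, let go and still (angle between heatsink's own x axis and vertical below 0.1 rad and height (world z) of heatsink_foot below 0.006 m and contact force between the fingers and heatsink below 0.05 N and linear speed of heatsink below 0.02 m/s), for 0.2 s.
At the end, for the whole second after the job is handed in: The heatsink rests on its foot on the copper top of the module, released and still: foot centred on the copper within 6 mm and square to it within 7 degrees (either way round), its underside within 3 mm of the copper's height, its finned wall upright within 4.5 degrees (horizontal distance between heatsink_foot and module_top below 0.006 m and z of heatsink_foot in the frame of module_top between -0.003 and 0.003 m and angle between heatsink's own x axis and vertical below 0.08 rad and angle between the y axis of heatsink and the y axis of power_board, either way round below 0.12 rad and contact force between the fingers and heatsink below 0.05 N and linear speed of heatsink below 0.01 m/s); the robot touches nothing.
It fails at once if the heatsink is let go over the module more than 8 mm above the copper (dropped) (horizontal distance between heatsink_foot and module_top below 0.04 m and z of heatsink_foot in the frame of module_top above 0.008 m and contact force between the fingers and heatsink below 0.02 N).
It fails at once if a loose bystander is pushed more than 25 mm from its place (distance of any of screwdriver, screw_tin, loupe, tape_roll from where it was at the start of the episode above 0.025 m).
It also fails if it takes over 50 s, if anything falls off the work surface, if the arm or the gripper's body presses on something with over 40 N, if the wrist force passes 120 N, or if a joint passes its speed limit or range.

## Robot

A 6-joint arm with a two-finger parallel gripper is mounted at the origin on a cart in front of the work surface, level with it; the furniture and walls round the work are solid. World frame = base frame: x ahead of the robot, y to its left, z up, the work surface at z = 0. Lengths are in m, angles in rad, forces in N, time in s.
With the tool pointing down it reaches from about 0.35 to 0.975 m from the base axis. Payload 4.9 kg.
Tool frame: the origin (TCP) lies at the very end of the fingers, on their centre line; the grasp point (between the pads) lies 19 mm behind it; z points along the fingers, y is the direction in which the jaws open and shut (so a half turn about z gives the same grasp; the last joint's range is limited). The gripper opens to 85 mm and grips with 20 to 120 N. Pads are 22 mm wide; open, the fingers measure 114 mm over their backs; the gripper's body (76 mm by 85 mm) begins 54 mm behind the grasp point. The pads swing forward as they close: fully open they stand 13 mm farther back than shut.
Start: joints at [-1.423, 0.053, 1.613, -0, 1.476, -0.119], TCP at [0.165, -0.603, 0.231] pointing down, gripper open.
Joint ranges: [-3.01, 3.01], [-1.01, 2.22], [0.06, 2.58], [-1.02, 4.17], [0.09, 2.62], [-3.14, 3.14]. Speed limits (rad/s): [2.57, 2.57, 3.14, 3.14, 3.14, 3.14].

## Interface

Orientations are given as a rotation vector (axis times angle).
In Python, from station import sensors, optics, ticket gives the robot as it stands.
- The arm moves only by the tool move_arm, never from a script. Its argument "plan" is text: rows parted by semicolons, each of 5 numbers parted by spaces: the shift along the tool's x, y, z in m, then the turn about the tool's z in rad, then the closure in counts, from 0 (fully open) to 255 (shut). In form: dx dy dz turn grip; .... A call has 1 to 12 rows; each row is the pose to reach, as a shift and turn from the pose measured when the call began, along the tool's axes at that moment; what a row does not reach only later rows make up. A row lasts 1/8 s, in which the tool goes at most 62.5 mm and 10.7 degrees, less where a joint would pass 70% of its speed; a pose out of reach is approached as far as the arm can. A call with a gripper value outside its range is refused whole. The fingers move at their own pace and stop on an object; "force" is the grip in N (left out, the last holds). Time passes only in rows, so rows that repeat a pose let the fingers close. It gives the time, the measured TCP pose, the force and the opening at its end, in the units of the state.
- sensors.get_obs(): the state, without advancing time (a new reading comes with each control period).
- optics.get_image(name): name is "side" or "top"; returns (picture, depth): 480x640x3 uint8, blue, green, red; 480x640 float32, m along the optical axis (not along the pixel's ray), 0 where there is no reading.
- optics.camera_model(name): a dict with "K" (3x3 intrinsics, pixels), "extrinsics" (4x4, takes a point from camera to world coordinates). Camera axes: x right, y down, z forward; pixel columns grow to the right and rows downward; lengths in m; the calibration is good to about 2 mm. A picture is of the moment at which its call begins. camera_model takes no time and is no camera call.
- ticket.finish_job(): hands the job in, once; it reports no verdict.
The state is a dict: "t": time; "q": joint angles; "dq": joint speeds; "effort": joint torques, N m; "tool_pos": TCP position; "tool_rot": TCP orientation; "contact_force": force on the tool from outside, world axes, zero at the start; "wrist_torque": the same for the moment, N m; "opening": finger opening in m.
Only numpy, scipy, OpenCV 4.12 (cv2) and the standard library are available. Lean on these libraries where they do the work, as an engineer would, in place of code of your own. Each camera call takes 0.05 s, during which the arm holds its last target. There are 200 camera calls.

## Working session

There is one attempt and no reset: what is moved stays moved. The work goes in short steps, Python scripts to look and compute and a tool call to move; the robot and the scene stay as the last step left them, time stands still between calls to the robot, and variables do not carry over. Pictures are saved under pics/ and viewed, about 8 in all and at most 12, crops included, and the job is handed in when it is done.

Besides the shell and the picture viewer there is one more tool, called after "Request:" as name(argument=value, ...) on one line, values as JSON. move_arm: Moves the arm, as the interface text tells. Its arguments: {"type":"object","properties":{"plan":{"type":"string"},"force":{"type":"number"}},"required":["plan"]}

```bash
mkdir -p pics; ls; python3 - <<'E'
from station import sensors, optics
import cv2,numpy as np
print(sensors.get_obs())
for n in ("top","side"):
    im,d=optics.get_image(n); cv2.imwrite(f"pics/{n}0.png",im); np.save(f"pics/{n}0.npy",d)
    print(n,optics.camera_model(n))
E
```

```text
pics
{'t': 0.0, 'q': array([-1.42299167e+00,  5.33681722e-02,  1.61431317e+00,  1.30294951e-05,
        1.47598444e+00, -1.19012346e-01]), 'dq': array([-0.00179033, -0.00048623,  0.00235211,  0.00064642,  0.0014384 ,
        0.00019279]), 'effort': array([ 1.03084225e-03, -3.93681479e+01, -3.70174527e+01, -6.69498445e-05,
        7.09206535e-03, -2.36361177e-05]), 'tool_pos': array([ 0.16469254, -0.60226112,  0.23004455]), 'tool_rot': array([-3.11162291e+00, -4.17595358e-01,  2.64908895e-05]), 'contact_force': array([ 0.45273297, -0.07726785,  0.65284978]), 'wrist_torque': array([-0.0077835 , -0.00176134,  0.03793501]), 'opening': 0.08551135866092183}
top {'K': array([[532.57667947,   0.        , 323.72328287],
       [  0.        , 532.57667947, 232.68970332],
       [  0.        ,   0.        ,   1.        ]]), 'extrinsics': array([[-0.02731118, -0.98198865,  0.18695558,  0.32893371],
       [-0.99959416,  0.02834398,  0.00285292, -0.05421067],
       [-0.0081006 , -0.18680179, -0.98236422,  1.31858149],
       [ 0.        ,  0.        ,  0.        ,  1.        ]])}
side {'K': array([[571.6765233 ,   0.        , 321.26281533],
       [  0.        , 571.6765233 , 242.61060802],
       [  0.        ,   0.        ,   1.        ]]), 'extrinsics': array([[ 9.99993794e-01, -5.52016621e-04,  3.47947010e-03,
         5.57762512e-01],
       [-3.06066258e-03, -6.25226614e-01,  7.80437258e-01,
        -1.25096118e+00],
       [ 1.74464297e-03, -7.80443064e-01, -6.25224424e-01,
         1.02354988e+00],
       [ 0.00000000e+00,  0.00000000e+00,  0.00000000e+00,
         1.00000000e+00]])}
```

View pics/top0.png

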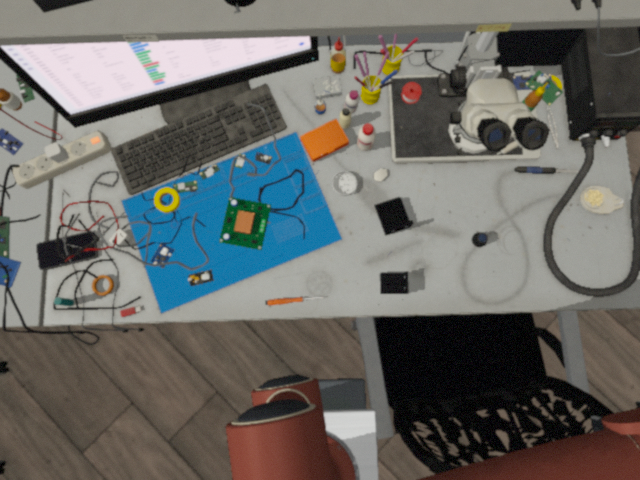

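View pics/side0.png

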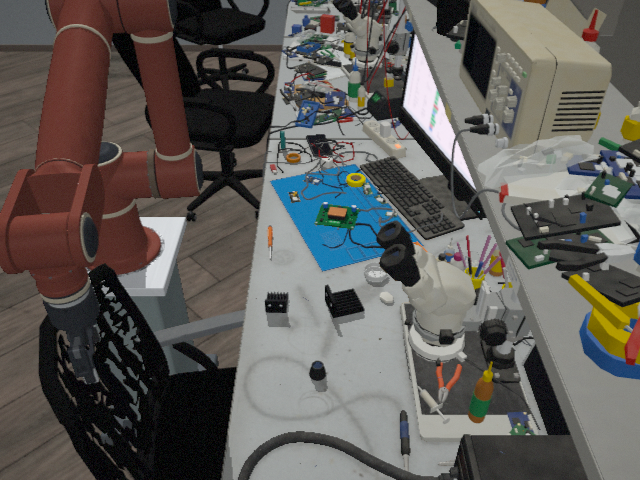

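```bash
cat > h.py <<'E'
import numpy as np,cv2
from station import sensors,optics
def ray(n,uv,z):
    m=optics.camera_model(n);K,E=m["K"],m["extrinsics"]
    uv=np.atleast_2d(np.array(uv,float))
    d=(E[:3,:3]@np.linalg.inv(K)@np.c_[uv,np.ones(len(uv))].T).T
    o=E[:3,3]; return o+d*((z-o[2])/d[:,2])[:,None]
def cloud(n,d):
    m=optics.camera_model(n);K,E=m["K"],m["extrinsics"]
    v,u=np.mgrid[:480,:640]
    p=np.stack([(u-K[0,2])/K[0,0]*d,(v-K[1,2])/K[1,1]*d,d],-1)
    return p@E[:3,:3].T+E[:3,3]
def proj(n,P):
    m=optics.camera_model(n);K,E=m["K"],m["extrinsics"]
    c=(np.atleast_2d(P)-E[:3,3])@E[:3,:3]; q=c@K.T; return q[:,:2]/q[:,2:]
E
python3 - <<'E'
from h import *
t=cv2.imread("pics/top0.png");s=cv2.imread("pics/side0.png")
a=cv2.resize(t[190:300,370:500],None,fx=3,fy=3,interpolation=cv2.INTER_CUBIC)
b=cv2.resize(s[275:335,255:385],None,fx=3,fy=3,interpolation=cv2.INTER_CUBIC)
c=cv2.resize(t[190:260,210:280],(330,330),interpolation=cv2.INTER_CUBIC)
c=cv2.copyMakeBorder(c,0,510-330,0,0,cv2.BORDER_CONSTANT)
cv2.imwrite("pics/crop.png",np.hstack([np.vstack([a,b]),c]))
for n in("top","side"):
    im=cv2.imread(f"pics/{n}0.png");P=cloud(n,np.load(f"pics/{n}0.npy"))
    blk=(im.max(2)<75)&(P[...,2]>-0.02)&(P[...,2]<0.15)
    blk&=(P[...,0]>0.3)&(P[...,0]<0.75)&(P[...,1]<-0.05)&(P[...,1]>-.6)
    k,L,st,ce=cv2.connectedComponentsWithStats(blk.astype(np.uint8))
    for i in range(1,k):
        if st[i,4]>60:
            p=P[L==i]; print(n,st[i],np.percentile(p,[2,50,98],axis=0).round(3).tolist())
E
```

```text
top [375 198  38  37 872] [[0.572, -0.261, 0.003], [0.615, -0.225, 0.017], [0.657, -0.188, 0.055]]
top [544 230   6  36 105] [[0.483, -0.6, 0.012], [0.517, -0.596, 0.019], [0.562, -0.592, 0.026]]
top [473 233  15  14 148] [[0.534, -0.449, 0.006], [0.547, -0.432, 0.027], [0.563, -0.421, 0.035]]
top [381 272  28  21 542] [[0.425, -0.247, 0.001], [0.447, -0.22, 0.011], [0.471, -0.188, 0.043]]
side [325 285  39  33 813] [[0.574, -0.269, 0.001], [0.616, -0.238, 0.017], [0.66, -0.192, 0.052]]
side [265 293  23  20 395] [[0.425, -0.254, 0.0], [0.451, -0.248, 0.015], [0.476, -0.19, 0.041]]
side [309 361  17  20 209] [[0.537, -0.459, -0.0], [0.553, -0.451, 0.017], [0.57, -0.431, 0.033]]
side [400 410   7  12  65] [[0.722, -0.571, 0.009], [0.729, -0.56, 0.015], [0.735, -0.547, 0.02]]
```

View pics/crop.png

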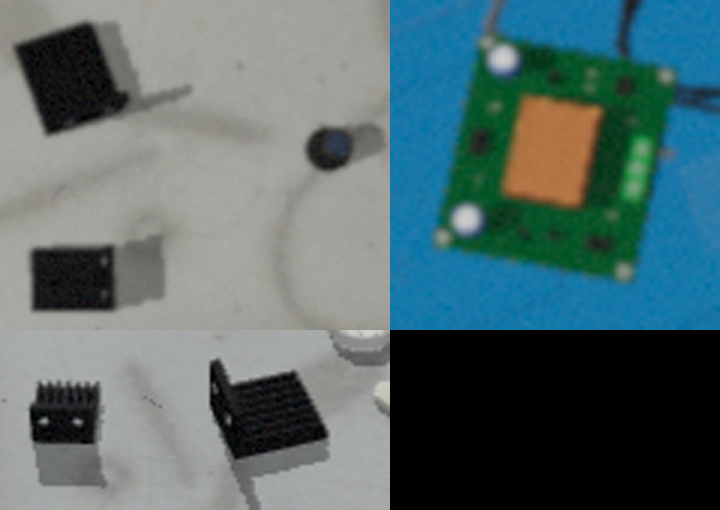

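```bash
python3 - <<'E'
from h import *
allp=[]
for n in("top","side"):
    im=cv2.imread(f"pics/{n}0.png");P=cloud(n,np.load(f"pics/{n}0.npy"))
    blk=(im.max(2)<75)&(P[...,2]>0.006)&(P[...,0]>0.55)&(P[...,0]<0.68)&(P[...,1]>-.3)&(P[...,1]<-.15)&(P[...,2]<.06)
    p=P[blk]; 
    lo=p[p[:,2]<.022]; hi=p[p[:,2]>.025]
    for nm,q in(("all",p),("lo",lo),("hi",hi)):
        r=cv2.minAreaRect(q[:,:2].astype(np.float32)*1000); print(n,nm,len(q),np.round(r[0],1),np.round(r[1],1),round(r[2],1))
    print(np.percentile(lo[:,2],[5,50,95]).round(4),np.percentile(hi[:,2],[5,95]).round(4))
    # contour corners in pixel
    c=max(cv2.findContours(((im.max(2)<75)&(P[...,0]>0.55)&(P[...,0]<0.68)&(P[...,1]>-.3)&(P[...,1]<-.15)).astype(np.uint8),0,1)[0],key=cv2.contourArea)
    print(cv2.approxPolyDP(c,2.5,True)[:,0].tolist())
    # module
    hsv=cv2.cvtColor(im,cv2.COLOR_BGR2HSV); o=cv2.inRange(hsv,(5,90,90),(18,255,255))
    o[(np.abs(P[...,2]-.027)>.012)|(P[...,1]<0)|(P[...,1]>.2)]=0
    k,L,st,ce=cv2.connectedComponentsWithStats(o); i=1+st[1:,4].argmax()
    uv=np.argwhere(L==i)[:,::-1]; print(st[i]); q=ray(n,uv,.027)[:,:2]
    r=cv2.minAreaRect((q*1000).astype(np.float32)); print(n,"module",np.round(r[0],1),np.round(r[1],1),r[2],"mean",q.mean(0), "z",np.median(P[L==i][:,2]))
    ev,V=np.linalg.eigh(np.cov(q.T)); print("pca long axis",np.degrees(np.arctan2(*V[::-1,1])),np.sqrt(12*ev))
E
```

```text
top all 768 [ 616.8 -223.6] [82.  68.9] 16.3
top lo 547 [ 617.  -223.7] [81.7 68.7] 16.3
top hi 157 [ 605.4 -226.4] [58.  68.3] 17.0
[0.0066 0.0153 0.0213] [0.0265 0.0565]
[[400, 198], [375, 206], [386, 234], [412, 224]]
[234 211  21  23 346]
top module [608.  146.4] [41.3 53.3] 76.92000579833984 mean [0.60788606 0.14637154] z 0.02763256855139251
pca long axis 167.76766012013323 [0.04120043 0.05302448]
side all 744 [ 617.2 -227. ] [79.7 74.2] 18.5
side lo 574 [ 617.6 -227. ] [79.7 73.9] 17.6
side hi 153 [ 585.1 -238.9] [11.  69.3] 19.2
[0.0079 0.0162 0.0207] [0.0271 0.0534]
[[325, 286], [325, 300], [333, 317], [363, 310], [353, 289], [331, 293]]
[328 207  19  10 145]
side module [611.3 143.5] [43.7 51.4] 76.99739074707031 mean [0.61127049 0.14273949] z 0.026450837357990586
pca long axis 166.12532394049907 [0.0433602  0.05207101]
```

```bash
python3 - <<'E'
from h import *
for n in("top","side"):
    im=cv2.imread(f"pics/{n}0.png");P=cloud(n,np.load(f"pics/{n}0.npy"))
    reg=(P[...,0]>0.4)&(P[...,0]<0.5)&(P[...,1]>-.29)&(P[...,1]<-.15)
    blk=(im.max(2)<75)&reg
    p=P[blk]
    print(n,len(p),np.percentile(p[:,2],[2,10,50,90,98]).round(3))
    c=max(cv2.findContours(blk.astype(np.uint8),0,1)[0],key=cv2.contourArea)
    print(cv2.approxPolyDP(c,2,True)[:,0].tolist(),cv2.minAreaRect(c))
    for z in (0,.015,.04): 
        q=ray(n,c[:,0],z); print(z,q.min(0)[:2].round(4),q.max(0)[:2].round(4))
    hi=p[p[:,2]>.028]; r=cv2.minAreaRect((hi[:,:2]*1000).astype(np.float32)); print("hi",len(hi),r)
    for k in np.linspace(p[:,1].min(),p[:,1].max(),9): pass
t=cv2.imread("pics/top0.png");s=cv2.imread("pics/side0.png")
a=cv2.resize(t[262:304,370:420],None,fx=8,fy=8,interpolation=cv2.INTER_CUBIC)
b=cv2.resize(s[286:328,255:305],None,fx=8,fy=8,interpolation=cv2.INTER_CUBIC)
cv2.imwrite("pics/crop2.png",np.clip(np.hstack([a,b]).astype(float)*1.6,0,255).astype(np.uint8))
E
```

```text
top 542 [0.001 0.004 0.011 0.038 0.043]
[[407, 272], [382, 273], [381, 292], [407, 292]] ((394.5, 282.0), (20.0, 27.0), 90.0)
0 [ 0.4252 -0.2543] [ 0.4748 -0.1875]
0.015 [ 0.4241 -0.252 ] [ 0.4731 -0.186 ]
0.04 [ 0.4223 -0.2482] [ 0.4703 -0.1835]
hi 71 ((446.28814697265625, -244.25555419921875), (6.440434455871582, 48.097293853759766), 88.12973022460938)
side 395 [0.    0.004 0.015 0.038 0.041]
[[268, 293], [265, 300], [266, 311], [286, 312], [287, 294]] ((276.0, 302.5), (19.0, 22.0), 90.0)
0 [ 0.4196 -0.2492] [ 0.476  -0.1811]
0.015 [ 0.4216 -0.2639] [ 0.4772 -0.1967]
0.04 [ 0.425  -0.2883] [ 0.4792 -0.2229]
hi 104 ((449.2506103515625, -247.76100158691406), (49.41035842895508, 16.008052825927734), 1.0920723676681519)
```

View pics/crop2.png

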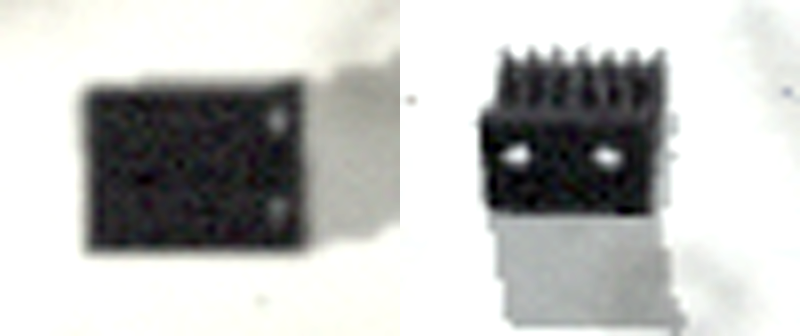

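Request:
move_arm(plan="0.385 -0.327 0.1 -1.304 0;0.385 -0.327 0.1 -1.304 0;0.385 -0.327 0.1 -1.304 0;0.385 -0.327 0.1 -1.304 0;0.385 -0.327 0.1 -1.304 0;0.385 -0.327 0.1 -1.304 0;0.385 -0.327 0.1 -1.304 0;0.385 -0.327 0.1 -1.304 0;0.385 -0.327 0.1 -1.304 0;0.385 -0.327 0.1 -1.304 0;0.385 -0.327 0.1 -1.304 0;0.385 -0.327 0.1 -1.304 0", force=20)

```text
t: 1.6
tool_pos: [0.4495, -0.1865, 0.1313]
tool_rot: [-2.223, -2.218, -0.002]
contact_force: [-0.1, 0.3, -0.1]
opening: 0.0854
```

Request:
move_arm(plan="0.001 0 0.06 0 0;0.001 0 0.1 0 0;0.001 0 0.127 0 0;0.001 0 0.127 0 40;0.001 0 0.127 0 70;0.001 0 0.127 0 80;0.001 0 0.127 0 80;0.001 0 0.127 0 80", force=20)

```text
t: 2.6
tool_pos: [0.4499, -0.1856, 0.005]
tool_rot: [2.224, 2.219, 0.002]
contact_force: [-0.1, -0.2, -0.5]
opening: 0.0588
```

```bash
python3 - <<'E'
from h import *
o=sensors.get_obs();print(o["tool_pos"],o["opening"],o["contact_force"])
s,d=optics.get_image("side");cv2.imwrite("pics/s1.png",s)
t,d=optics.get_image("top")
a=cv2.resize(t[232:312,345:445],None,fx=4,fy=4,interpolation=cv2.INTER_CUBIC)
b=cv2.resize(s[250:330,235:335],None,fx=4,fy=4,interpolation=cv2.INTER_CUBIC)
cv2.imwrite("pics/c3.png",np.clip(np.hstack([a,b]).astype(float)*1.6,0,255).astype(np.uint8))
E
```

```text
[ 0.44992892 -0.18561211  0.00495274] 0.05883395943284937 [-0.06368949 -0.15999506 -0.46694537]
```

View pics/c3.png

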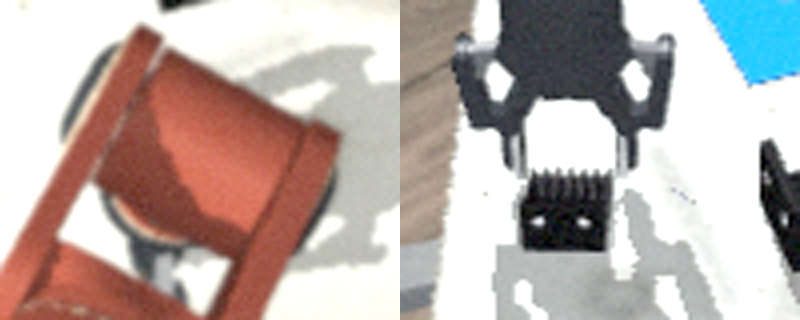

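Request:
move_arm(plan="0 0 0 0 92;0 0 0 0 98;0 0 0 0 102;0 0 0 0 104;0 0 0 0 104;0 0 0 0 104", force=20)

```text
t: 3.45
tool_pos: [0.4496, -0.1854, 0.0048]
tool_rot: [-2.223, -2.219, -0.002]
contact_force: [-2.7, 1.3, 5.7]
opening: 0.0509
```

Request:
move_arm(plan="0 0 -0.001 0 104;0 0 -0.001 0 106;0 0 -0.001 0 106;0 0 -0.001 0 106", force=20)

```text
t: 3.95
tool_pos: [0.4496, -0.1854, 0.0056]
tool_rot: [-2.223, -2.219, -0.002]
contact_force: [0.2, -0.1, -0.9]
opening: 0.0506
```

Request:
move_arm(plan="-0.001 0 -0.003 0 106;-0.001 0 -0.006 0 106;-0.003 0 -0.01 0 106;-0.003 0 -0.01 0 106")

```text
t: 4.45
tool_pos: [0.45, -0.1888, 0.0162]
tool_rot: [2.224, 2.219, 0.002]
contact_force: [-0.3, -0.4, -1.4]
opening: 0.0505
```

```bash
cat > look.py <<'E'
from h import *
import sys
o=sensors.get_obs();print(o["t"],o["tool_pos"],o["opening"],o["contact_force"],o["wrist_torque"])
s,d=optics.get_image("side");np.save("pics/sd.npy",d);cv2.imwrite("pics/ss.png",s)
b=cv2.resize(s[250:330,235:335],None,fx=6,fy=6,interpolation=cv2.INTER_CUBIC)
cv2.imwrite(f"pics/{sys.argv[1]}.png",np.clip(b.astype(float)*1.6,0,255).astype(np.uint8))
P=cloud("side",d)
m=(s.max(2)<75)&(P[...,0]>.428)&(P[...,0]<.472)&(P[...,1]>-.33)&(P[...,1]<-.16)&(P[...,2]<.1)&(P[...,2]>-.01)
p=P[m]
# profile: per image row, median y,z
v=np.argwhere(m)[:,0]
for r in range(v.min(),v.max()+1):
    q=p[v==r]
    if len(q)>4: print(r,len(q),(np.median(q[:,1:],0)*1000).round(1))
E
python3 look.py l4
```

```text
4.45 [ 0.44997414 -0.18876415  0.01618948] 0.05052768059368032 [-0.26564025 -0.37800302 -1.37453063] [0.02799617 0.00819222 0.00307167]
269 5 [-200.2   99.2]
270 11 [-202.3   97.8]
271 18 [-202.6   94.7]
272 6 [-206.7   95.2]
273 5 [-208.8   93.8]
291 10 [-197.8   23. ]
292 17 [-196.1   17.9]
293 18 [-201.6   19.7]
294 17 [-204.3   18.7]
295 16 [-206.6   17.5]
296 18 [-210.    17.3]
297 18 [-213.    16.6]
298 20 [-223.2   23.1]
299 19 [-251.7   47.5]
300 19 [-255.2   47.5]
301 18 [-254.3   43.2]
302 18 [-254.3   39.8]
303 17 [-254.7   36.8]
304 11 [-255.6   34.3]
305 15 [-254.6   29.9]
306 18 [-253.4   25.2]
307 18 [-253.3   21.7]
308 18 [-253.8   18.7]
309 18 [-253.2   14.7]
310 18 [-253.1   11. ]
311 6 [-243.7   -2.1]
```

Request:
move_arm(plan="0 0 0.001 0 104;0 0 0.001 0 104;0 0 0.001 0 104")

```text
t: 4.88
tool_pos: [0.4497, -0.1885, 0.0148]
tool_rot: [-2.224, -2.219, -0.002]
contact_force: [-0.2, 0.3, -1.8]
opening: 0.0506
```

Request:
move_arm(plan="0 0 0 0 103;0 0 0 0 103;0 0 0 0 103")

```text
t: 5.25
tool_pos: [0.4497, -0.1885, 0.0148]
tool_rot: [-2.224, -2.219, -0.002]
contact_force: [-0.9, 1.0, -1.3]
opening: 0.0508
```

Request:
move_arm(plan="0 0 0 0 102;0 0 0 0 102;0 0 0 0 102")

```text
t: 5.62
tool_pos: [0.4497, -0.1885, 0.0148]
tool_rot: [-2.224, -2.219, -0.002]
contact_force: [-0.4, -0.1, -0.7]
opening: 0.0512
```

```bash
python3 look.py l5
```

```text
5.625 [ 0.44968855 -0.18851843  0.01477644] 0.05116832225641715 [-0.41376713 -0.10275819 -0.69895158] [ 0.04502637 -0.00846107 -0.05738219]
269 6 [-199.2   98.3]
270 10 [-200.1   95.8]
271 14 [-202.6   94.8]
272 16 [-202.3   91.2]
273 5 [-209.2   94.1]
291 9 [-198.4   23.6]
292 17 [-194.4   16.3]
293 17 [-198.3   16.5]
294 18 [-203.9   18.3]
295 18 [-204.3   15.2]
296 18 [-208.9   16.2]
297 18 [-210.4   14.2]
298 18 [-216.5   16.5]
299 18 [-251.    46.8]
300 18 [-254.7   47. ]
301 18 [-254.1   43. ]
302 17 [-255.6   41.1]
303 17 [-253.2   35.4]
304 11 [-254.4   33.1]
305 14 [-253.7   29. ]
306 18 [-252.8   24.7]
307 18 [-253.7   22.1]
308 18 [-253.2   18.1]
309 18 [-253.1   14.5]
310 18 [-252.6   10.6]
311 17 [-252.1    6.5]
```

Request:
move_arm(plan="0 0 0 0 101;0 0 0 0 101;0 0 0 0 101")

```text
t: 6.05
tool_pos: [0.4497, -0.1886, 0.0148]
tool_rot: [-2.224, -2.219, -0.002]
contact_force: [-0.8, -0.4, -0.5]
opening: 0.0515
```

```bash
python3 look.py l6|grep -v "^2[67]"
```

```text
6.05 [ 0.44972018 -0.18856209  0.01483983] 0.05150875375910581 [-0.75301451 -0.39760656 -0.51930953] [ 0.01514721 -0.00148351  0.00289398]
291 17 [-193.9   19.3]
292 18 [-195.3   17.1]
293 18 [-199.6   17.7]
294 17 [-200.3   14.9]
295 18 [-206.    16.9]
296 18 [-207.5   14.9]
297 18 [-213.4   17. ]
298 18 [-213.7   13.8]
299 18 [-216.5   13.1]
300 18 [-218.6   11.7]
301 19 [-250.1   39. ]
302 18 [-254.3   39.8]
303 18 [-257.9   40. ]
304 19 [-257.    35.6]
305 18 [-256.3   31.5]
306 13 [-254.5   26.3]
307 13 [-254.5   22.9]
308 18 [-252.2   17.1]
309 18 [-254.    15.5]
310 18 [-251.5    9.4]
311 17 [-250.6    5. ]
312 18 [-250.2    1.1]
```

Request:
move_arm(plan="-0.002 0 -0.004 0 101;-0.004 0 -0.008 0 101;-0.007 0 -0.0125 0 101;-0.01 0 -0.0165 0 101;-0.0135 0 -0.02 0 101;-0.017 0 -0.0235 0 101;-0.017 0 -0.0235 0 101")

```text
t: 6.98
tool_pos: [0.4499, -0.206, 0.0387]
tool_rot: [2.224, 2.218, 0.002]
contact_force: [0.3, -0.3, -1.2]
opening: 0.0517
```

```bash
python3 look.py l7|grep -v "^2[67]"
```

```text
6.975 [ 0.44993723 -0.20600086  0.03872065] 0.0517258607253762 [ 0.26003659 -0.25378459 -1.23671448] [ 0.0288618   0.00199226 -0.07070325]
288 16 [-207.7   42.7]
289 18 [-210.    41.4]
290 17 [-212.3   40.1]
291 18 [-214.7   39. ]
292 18 [-217.5   38.3]
293 19 [-218.1   35.4]
294 17 [-223.    36.7]
295 18 [-222.5   32.8]
296 17 [-225.7   32.4]
297 18 [-227.7   30.9]
298 17 [-228.3   28. ]
299 17 [-231.2   27.5]
300 17 [-232.9   25.7]
301 17 [-237.7   26.9]
302 17 [-238.2   24. ]
303 18 [-240.5   22.8]
304 18 [-242.7   21.4]
305 17 [-243.2   18.5]
306 18 [-246.1   17.9]
307 19 [-248.4   16.7]
308 18 [-271.8   36.8]
309 18 [-274.5   36.1]
310 17 [-275.7   33.9]
311 16 [-267.1   21.7]
312 18 [-256.7    7.7]
```

View pics/l7.png

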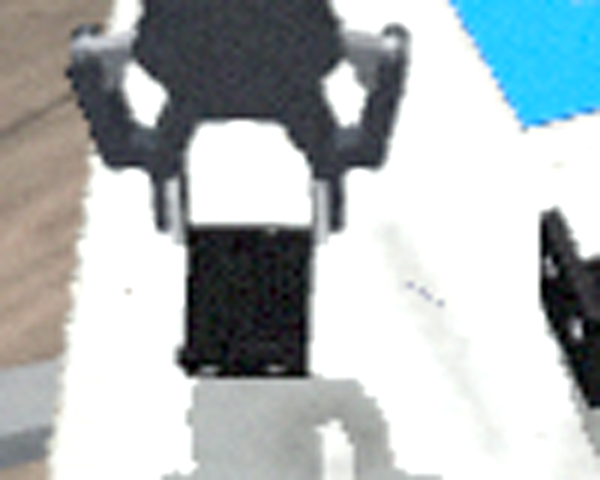

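Request:
move_arm(plan="-0.004 0 -0.0035 0 101;-0.008 0 -0.006 0 101;-0.012 0 -0.0085 0 101;-0.016 0 -0.0105 0 101;-0.02 0 -0.012 0 101;-0.024 0 -0.013 0 101;-0.024 0 -0.013 0 101")

```text
t: 7.9
tool_pos: [0.4497, -0.2301, 0.0515]
tool_rot: [2.225, 2.218, 0.002]
contact_force: [0.4, 0.4, -1.7]
opening: 0.0516
```

```bash
python3 look.py l8|grep -v "^2[67]"
```

```text
7.9 [ 0.44971036 -0.2300693   0.05150901] 0.0516032088951472 [ 0.35607146  0.37398453 -1.67194257] [ 0.02692034 -0.00449066 -0.00327601]
291 19 [-230.4   54. ]
292 19 [-234.5   54.4]
293 19 [-237.3   53.7]
294 19 [-236.4   49.5]
295 19 [-241.3   50.9]
296 19 [-244.1   50.2]
297 18 [-243.6   46.3]
298 18 [-247.6   46.9]
299 19 [-247.    42.9]
300 18 [-250.5   42.9]
301 18 [-252.4   41.3]
302 18 [-253.8   39.3]
303 18 [-257.1   39.2]
304 18 [-258.2   36.9]
305 19 [-260.3   35.5]
306 18 [-261.2   33. ]
307 19 [-263.4   31.8]
308 18 [-265.9   30.9]
309 19 [-267.6   29.2]
310 19 [-270.6   28.8]
311 20 [-292.7   47.8]
312 19 [-296.2   48.1]
313 19 [-298.1   46.6]
314 18 [-297.4   42.6]
315 17 [-286.8   28.2]
```

Request:
move_arm(plan="0 0 0 0 100;0 0 0 0 100;0 0 0 0 100")

```text
t: 8.32
tool_pos: [0.4497, -0.2298, 0.0515]
tool_rot: [2.224, 2.218, 0.002]
contact_force: [-0.2, -0.3, 0.1]
opening: 0.0518
```

```bash
python3 look.py l9|grep -v "^2[67]"
```

```text
8.325 [ 0.44970046 -0.22981125  0.0515164 ] 0.05182772399671827 [-0.23715454 -0.25295187  0.1137296 ] [ 0.03193662 -0.04562812  0.01843045]
289 6 [-227.3   57.7]
290 18 [-229.4   56.3]
291 18 [-231.4   54.9]
292 18 [-233.3   53.3]
293 18 [-233.8   50.4]
294 18 [-237.2   50.3]
295 18 [-236.8   46.6]
296 18 [-238.4   44.6]
297 18 [-240.2   43.1]
298 18 [-240.8   40.2]
299 19 [-241.7   37.6]
300 18 [-242.1   34.6]
301 18 [-244.6   33.7]
302 18 [-244.6   30.3]
303 18 [-247.9   30.1]
304 18 [-246.5   25.3]
305 18 [-249.6   24.9]
306 18 [-251.1   22.9]
307 18 [-252.    20.4]
308 18 [-252.6   17.5]
309 17 [-254.1   15.5]
310 18 [-254.6   12.6]
311 17 [-256.    10.5]
312 18 [-260.9   12. ]
313 18 [-266.4   14.2]
314 15 [-274.1   18.6]
315 18 [-280.5   21.8]
316 18 [-285.9   23.8]
317 18 [-286.5   21. ]
318 18 [-287.5   18.6]
```

Request:
move_arm(plan="-0.005 0 -0.0015 0 100;-0.01 0 -0.0025 0 100;-0.015 0 -0.003 0 100;-0.02 0 -0.003 0 100;-0.026 0 -0.003 0 100;-0.032 0 -0.002 0 100;-0.032 0 -0.002 0 100")

```text
t: 9.25
tool_pos: [0.4496, -0.2621, 0.0532]
tool_rot: [-2.225, -2.218, -0.002]
contact_force: [-0.1, -0.0, -0.1]
opening: 0.052
```

```bash
python3 look.py l10|grep -v "^2[67]"
```

```text
9.25 [ 0.44956035 -0.26213075  0.05324958] 0.05199213159161976 [-0.07473483 -0.02781541 -0.14137784] [ 0.03345782 -0.03829245 -0.04769045]
296 18 [-258.4   64. ]
297 18 [-258.7   61. ]
298 18 [-259.8   58.7]
299 18 [-261.3   56.9]
300 18 [-261.9   54. ]
301 19 [-261.1   49.9]
302 18 [-260.8   46.2]
303 17 [-260.4   42.5]
304 18 [-263.3   41.9]
305 18 [-262.8   38.1]
306 18 [-261.8   33.6]
307 18 [-258.8   27.2]
308 18 [-262.   27.]
309 18 [-260.6   22.1]
310 19 [-260.6   18.6]
311 18 [-261.4   16. ]
312 18 [-261.    12.1]
313 17 [-262.7   10.3]
314 18 [-263.6    7.8]
315 18 [-267.6    8.5]
316 18 [-269.9    7.3]
317 18 [-272.6    6.6]
318 15 [-276.3    7. ]
319 13 [-279.     6.3]
320 14 [-283.8    7.8]
321 19 [-285.6    6.3]
322 18 [-289.7    7. ]
323 18 [-293.     7.1]
324 18 [-293.9    4.5]
325 19 [-292.7   -0.3]
```

View pics/l10.png

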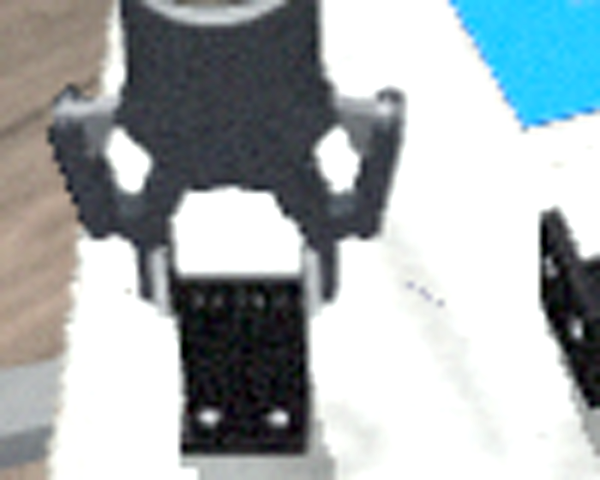

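Request:
move_arm(plan="0 0 0 0 90;0 0 0 0 75;0 0 0 0 75;0 0 0 0 75;0 0 0 0 75")

```text
t: 9.93
tool_pos: [0.4496, -0.2619, 0.0532]
tool_rot: [2.225, 2.218, 0.002]
contact_force: [0.3, -0.2, 0.2]
opening: 0.0602
```

```bash
python3 - <<'E'
from h import *
s,d=optics.get_image("side");P=cloud("side",d);np.save("pics/sd.npy",d);cv2.imwrite("pics/ss.png",s)
o=sensors.get_obs();print(o["t"],o["tool_pos"],o["opening"],o["contact_force"])
m=(s.max(2)<75)&(P[...,0]>.41)&(P[...,0]<.49)&(P[...,1]>-.33)&(P[...,1]<-.2)&(P[...,2]<.066)&(P[...,2]>.003)
p=P[m]; wall=p[p[:,2]>.02]
print(len(wall),np.percentile(wall,[3,50,97],axis=0).round(4))
# yaw of face & foot front edge
A=np.c_[wall[:,0],wall[:,2],np.ones(len(wall))];print(np.linalg.lstsq(A,wall[:,1],rcond=None)[0])
for r in range(290,328):
    c=np.argwhere(m[r])[:,0]
    if len(c): print(r,c.min(),c.max(),end="; ")
E
```

```text
9.975 [ 0.44957853 -0.26192735  0.05321408] 0.06007149102538496 [ 0.32720559  0.12314777 -0.23845119]
306 [[ 0.4271 -0.2709  0.0212]
 [ 0.4509 -0.2606  0.0455]
 [ 0.4749 -0.2549  0.064 ]]
[-0.00837167  0.05258038 -0.26082775]
296 265 284; 297 265 285; 298 265 285; 299 265 285; 300 265 285; 301 265 285; 302 265 285; 303 265 285; 304 265 285; 305 265 285; 306 265 285; 307 265 285; 308 265 285; 309 265 285; 310 266 285; 311 265 285; 312 266 285; 313 266 285; 314 266 286; 315 266 286; 316 266 286; 317 266 286; 318 266 286; 319 265 286; 320 265 286; 321 266 286; 322 265 286; 323 265 286; 324 265 285; 325 266 284;
```

Request:
move_arm(plan="0 0 0.01 0 75;0 0 0.02 0 75;0 0 0.02 0 90;0 0 0.02 0 100;0 0 0.02 0 115;0 0 0.02 0 130;0 0 0.02 0 130;0 0 0.02 0 130", force=40)

```text
t: 10.98
tool_pos: [0.4496, -0.2619, 0.0332]
tool_rot: [2.225, 2.218, 0.002]
contact_force: [-0.8, 0.0, -1.0]
opening: 0.0516
```

```bash
python3 - <<'E'
from h import *
o=sensors.get_obs();print(o["t"],o["tool_pos"],o["tool_rot"],o["opening"],o["contact_force"])
s,d=optics.get_image("side");P=cloud("side",d)
m=(s.max(2)<75)&(P[...,0]>.435)&(P[...,0]<.465)&(P[...,1]>-.33)&(P[...,1]<-.2)&(P[...,2]<.066)&(P[...,2]>-.003)
v=np.argwhere(m)[:,0];p=P[m]
for r in range(v.min(),v.max()+1):
    q=p[v==r]
    if len(q)>4: print(r,len(q),(np.median(q[:,1:],0)*1000).round(1),end=";")
# foot front face bottom edge
print(ray("side",[[266,325.5],[285,325.5]],0))
E
```

```text
10.975 [ 0.44959226 -0.26189021  0.03322833] [2.22465867 2.21815222 0.00228856] 0.051561764259836995 [-0.75174226  0.00525781 -1.01526304]
296 8 [-259.2   64.8];297 12 [-259.6   61.9];298 12 [-260.3   59.2];299 12 [-260.2   55.7];300 12 [-260.2   52.4];301 12 [-261.7   50.5];302 12 [-261.2   46.7];303 13 [-261.    43.1];304 13 [-259.7   38.3];305 13 [-260.4   35.6];306 13 [-261.7   33.5];307 13 [-261.2   29.6];308 13 [-262.8   27.7];309 12 [-260.5   22. ];310 13 [-262.   20.];311 13 [-264.3   19. ];312 13 [-261.   12.];313 12 [-261.3    8.9];314 12 [-265.     9.3];315 12 [-268.3    9.1];316 12 [-269.1    6.4];317 12 [-273.2    7.2];318 10 [-276.2    6.9];319 8 [-280.1    7.4];320 10 [-283.    7.];321 13 [-286.4    7. ];322 13 [-290.6    8. ];323 13 [-293.1    7.1];324 12 [-294.     4.5];325 12 [-293.6    0.6];[[ 0.42850368 -0.29458931  0.        ]
 [ 0.47455762 -0.29465521  0.        ]]
```

Request:
move_arm(plan="0 0 -0.03 0 130;0 0 -0.08 0 130;0.03 0.0115 -0.107 0.02 130;0.075 0.029 -0.107 0.05 130;0.125 0.048 -0.107 0.08 130;0.175 0.067 -0.107 0.11 130;0.225 0.087 -0.107 0.14 130;0.275 0.106 -0.107 0.17 130;0.325 0.125 -0.107 0.2 130;0.375 0.144 -0.107 0.227 130;0.41 0.158 -0.107 0.227 130;0.4185 0.1614 -0.107 0.227 130", force=40)

```text
t: 12.52
tool_pos: [0.6124, 0.158, 0.1406]
tool_rot: [-2.459, -1.955, -0.002]
contact_force: [-0.0, 0.1, -1.4]
opening: 0.051
```

Request:
move_arm(plan="-0.001 0 0.03 0 130;-0.002 0 0.058 0 130;-0.002 0 0.0655 0 130;-0.002 0 0.0655 0 130")

```text
t: 13.02
tool_pos: [0.6118, 0.1556, 0.0749]
tool_rot: [-2.459, -1.954, -0.001]
contact_force: [0.7, 0.4, -1.6]
opening: 0.051
```

```bash
cat > look2.py <<'E'
from h import *
import sys
o=sensors.get_obs();print(o["t"],o["tool_pos"],o["tool_rot"],o["opening"],o["contact_force"])
R=cv2.Rodrigues(o["tool_rot"])[0]
out=[]
for n,(r0,c0) in(("side",(165,300)),("top",(180,205))):
    s,d=optics.get_image(n);P=cloud(n,d);np.save(f"pics/{sys.argv[1]}{n}.npy",d);cv2.imwrite(f"pics/{sys.argv[1]}{n}.png",s)
    out.append(np.clip(cv2.resize(s[r0:r0+75,c0:c0+75],(400,400),interpolation=cv2.INTER_CUBIC)*1.5,0,255))
    L=(P-o["tool_pos"])@R  # tool frame
    m=(s.max(2)<70)&(abs(L[...,1])<.03)&(L[...,0]>-.06)&(L[...,0]<.03)&(L[...,2]>-.04)&(L[...,2]<.04)
    v=np.argwhere(m)[:,0]
    for r in np.unique(v):
        q=L[m&(np.arange(480)[:,None]==r)]
        if len(q)>5: print(n,r,len(q),(np.median(q,0)*1000).round(1),(np.percentile(q[:,1],[3,97])*1000).round(1))
cv2.imwrite(f"pics/{sys.argv[1]}.png",np.hstack(out))
E
python3 look2.py m1
```

```text
13.025 [0.61177851 0.15556063 0.07493439] [-2.45918873e+00 -1.95404506e+00 -8.59392131e-04] 0.05102757595154212 [ 0.74134091  0.35908715 -1.60145695]
side 186 7 [  2.8 -18.9 -29.8] [-24.7   0.6]
side 187 16 [  0.4  -4.1 -29. ] [-23.7  20.4]
side 188 18 [  2.2  -0.9 -25.9] [-22.8  22.4]
side 189 18 [ -0.2   0.5 -24. ] [-22.9  22.2]
side 190 18 [  1.   -0.7 -20. ] [-22.5  22.9]
side 191 18 [ -1.3   0.5 -17.9] [-22.8  23.2]
side 192 17 [ -3.8  -2.  -13.6] [-23.1  20.7]
side 193 17 [ -4.7  -2.4 -11.7] [-22.3  20.8]
side 194 17 [-0.7 -2.3 -6.3] [-22.9  20.4]
side 195 17 [-1.9 -3.1 -1.6] [-23.2  20.3]
side 196 16 [-2.7  0.2  0.4] [-20.8  20.3]
side 197 16 [-1.8  1.   2.6] [-20.7  20.9]
side 198 17 [-2.3  2.6  8.1] [-20.4  24.3]
side 199 17 [-1.1  2.6 11.6] [-20.8  24.8]
side 200 17 [-1.1  2.5 14.3] [-21.5  25. ]
side 201 16 [-1.8 -0.3 19. ] [-20.1  21.3]
side 202 16 [-1.2  1.2 21.5] [-21.   21.4]
side 203 16 [-1.6  0.4 25. ] [-20.7  20.8]
side 204 17 [-7.8  0.8 26.3] [-21.8  21.2]
side 205 15 [-7.8  3.5 26.3] [-21.3  23. ]
side 206 15 [-15.3   5.3  25.2] [-21.9  24.4]
side 207 15 [-21.2  -1.3  26.1] [-21.4  25.2]
side 208 18 [-27.4   3.1  25.2] [-20.1  26.6]
side 209 17 [-30.4   3.4  26.1] [-20.3  24.6]
side 210 12 [-31.9   7.   28.5] [-8.4 23. ]
side 211 6 [-31.7  16.2  31.7] [ 8.9 22.2]
top 211 6 [-23.9  23.5  23.8] [22.5 24. ]
top 212 6 [-24.5  21.1  24.4] [19.9 22.3]
top 213 6 [-24.9  18.4  24.6] [17.8 20.3][ WARN:0@1.774] global loadsave.cpp:1063 imwrite_ Unsupported depth image for selected encoder is fallbacked to CV_8U.
```

View pics/m1.png

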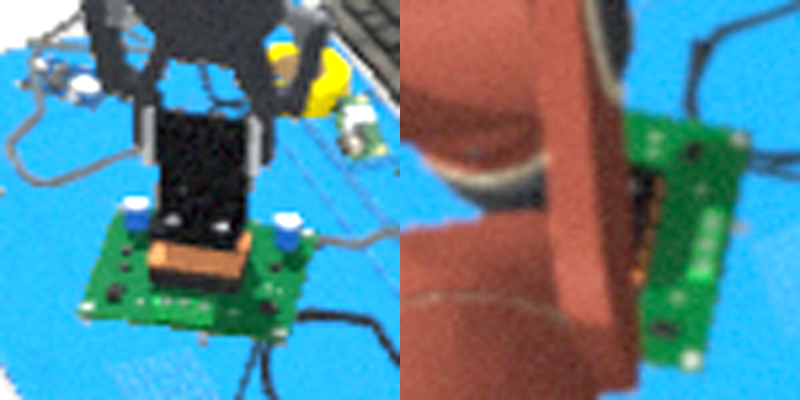

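Request:
move_arm(plan="0.0008 0 0.006 0 130;0.0008 0 0.011 0 130;0.0008 0 0.0135 0 130;0.0008 0 0.0135 0 130;0.0008 0 0.0142 0 130;0.0008 0 0.0142 0 130")

```text
t: 13.88
tool_pos: [0.6133, 0.1568, 0.0626]
tool_rot: [2.458, 1.954, 0.005]
contact_force: [-0.2, 0.1, -2.2]
opening: 0.0513
```

```bash
python3 look2.py m2 2>/dev/null | grep -v top; python3 - <<'E'
import cv2
s=cv2.imread("pics/m2side.png");cv2.imwrite("pics/m2c.png",cv2.resize(s[185:235,310:375],None,fx=10,fy=10,interpolation=cv2.INTER_CUBIC))
E
```

```text
13.875 [0.61330971 0.15675535 0.06255394] [2.45848235 1.95411951 0.00545844] 0.051251870252425676 [-0.23080735  0.11820832 -2.20777433]
side 190 14 [  4.6  -8.2 -26.6] [-24.1   9.2]
side 191 18 [  1.1  -1.8 -27.3] [-23.5  21.7]
side 192 18 [ -0.5  -1.4 -25.5] [-23.5  22.3]
side 193 18 [ -2.9  -1.5 -24.2] [-23.2  22.7]
side 194 18 [ -0.7  -1.1 -18.4] [-24.   23.1]
side 195 17 [ -4.7  -3.9 -16.4] [-23.5  22.8]
side 196 18 [ -4.4  -1.  -12.6] [-23.1  22.7]
side 197 18 [-1.6 -0.7 -7.5] [-23.2  23.8]
side 198 18 [-1.1 -1.2 -4.3] [-23.5  22.9]
side 199 17 [-1.4  2.  -2.7] [-21.5  22.7]
side 200 17 [-0.8  0.4  3.6] [-22.2  22.9]
side 201 17 [-5.2  1.6  6.2] [-22.   23.4]
side 202 17 [-1.4  2.8 10.3] [-21.9  23. ]
side 203 17 [-1.9  2.  13.4] [-22.2  23.8]
side 204 17 [-2.7  2.7 18.7] [-22.  23.]
side 205 17 [-1.1  2.  21.1] [-21.2  24.5]
side 206 17 [-3.9  2.8 22.9] [-20.9  23.6]
side 207 18 [-3.7  2.7 26.2] [-20.6  26.6]
side 208 18 [-9.9  4.2 25.4] [-22.1  27.1]
side 209 15 [-14.2   6.   27.5] [-21.8  26.3]
side 210 16 [-20.7  -0.2  27. ] [-20.5  26.5]
side 211 17 [-24.2  -0.7  27.9] [-22.2  26.8]
side 212 18 [-30.2   3.4  27.4] [-21.1  25.2]
side 213 17 [-30.7   4.4  29.6] [-19.2  26. ]
side 214 10 [-31.3  14.6  31.6] [ 0.5 28. ]
```

View pics/m2c.png

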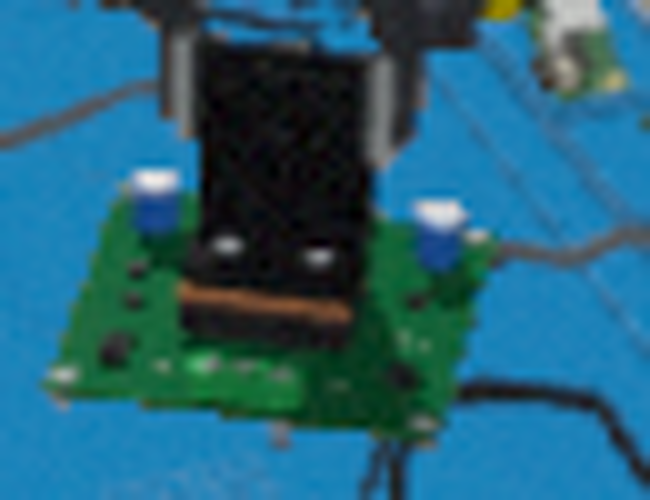

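Request:
move_arm(plan="0 0 0 0 130;0 0 0 0 130;0 0 0 0 130")

```text
t: 14.35
tool_pos: [0.6133, 0.1568, 0.0626]
tool_rot: [2.459, 1.954, 0.006]
contact_force: [-0.5, 0.4, -0.9]
opening: 0.0513
```

Request:
move_arm(plan="-0.0005 -0.001 0.001 0 130;-0.0005 -0.001 0.002 0 130;-0.0005 -0.001 0.002 0 130")

```text
t: 14.72
tool_pos: [0.6121, 0.1565, 0.0604]
tool_rot: [2.459, 1.954, 0.005]
contact_force: [0.5, 0.8, -1.6]
opening: 0.0512
```

```bash
python3 - <<'E'
from station import sensors
o=sensors.get_obs()
for k in o: print(k,o[k])
E
```

```text
t 14.725
q [1.32238050e-01 2.24185016e-01 1.72414830e+00 9.34037234e-04
 1.18999247e+00 3.59513416e-01]
dq [ 0.00061869 -0.0022479  -0.00278356 -0.00031669  0.00189634  0.00096633]
effort [-3.11624945e-04 -4.35334432e+01 -3.36174417e+01  1.24724858e-03
 -1.53863366e-02 -4.10402004e-05]
tool_pos [0.61208395 0.15651394 0.06044215]
tool_rot [2.45861375 1.95420833 0.00510134]
contact_force [ 0.48538517  0.84374589 -1.57907139]
wrist_torque [ 0.02870758 -0.01705004  0.06085929]
opening 0.0511577887477978
```

Request:
move_arm(plan="0 0 0.0005 0 130;0 0 0.0005 0 130")

```text
t: 14.98
tool_pos: [0.6122, 0.1565, 0.06]
tool_rot: [2.459, 1.954, 0.005]
contact_force: [0.4, 0.4, -1.2]
opening: 0.0512
```

Request:
move_arm(plan="0 0 0.0006 0 130;0 0 0.0006 0 130")

```text
t: 15.22
tool_pos: [0.6122, 0.1566, 0.0599]
tool_rot: [2.459, 1.954, 0.005]
contact_force: [-2.3, -0.1, 3.5]
opening: 0.0513
```

```bash
python3 - <<'E'
from h import *
s,_=optics.get_image("side")
hsv=cv2.cvtColor(s,cv2.COLOR_BGR2HSV)
cop=cv2.inRange(hsv,(3,70,70),(20,255,255));
for r in range(208,222):
    c=np.argwhere(cop[r,320:360])[:,0]+320; b=np.argwhere(s[r,322:352].max(1)<70)[:,0]+322
    print(r,(c.min(),c.max()) if len(c) else None,(b.min(),b.max()) if len(b) else None)
# predicted projections for perfect placement by current tool pose
o=sensors.get_obs();R=cv2.Rodrigues(o["tool_rot"])[0];p=o["tool_pos"]
f=p+R[:,0]*-.0117; f[2]=.027
print("foot",f)
for sx in(-1,1):
    for sy in(-1,1): print(sx,sy,proj("side",f+R[:,0]*.02*sx+R[:,1]*.026*sy).round(1))
cv2.imwrite("pics/m3c.png",cv2.resize(s[195:230,315:365],None,fx=14,fy=14,interpolation=cv2.INTER_CUBIC))
E
```

```text
208 None (np.int64(326), np.int64(346))
209 None (np.int64(324), np.int64(346))
210 None (np.int64(325), np.int64(346))
211 None (np.int64(325), np.int64(346))
212 None (np.int64(323), np.int64(346))
213 None (np.int64(328), np.int64(346))
214 (np.int64(328), np.int64(345)) (np.int64(331), np.int64(351))
215 (np.int64(333), np.int64(338)) (np.int64(323), np.int64(351))
216 (np.int64(341), np.int64(343)) (np.int64(328), np.int64(347))
217 None (np.int64(328), np.int64(347))
218 None (np.int64(329), np.int64(347))
219 None (np.int64(322), np.int64(348))
220 None (np.int64(322), np.int64(348))
221 None (np.int64(322), np.int64(350))
foot [0.60956858 0.14516259 0.027     ]
-1 -1 [[326.6 213.5]]
-1 1 [[343.8 215.8]]
1 -1 [[329.5 206. ]]
1 1 [[346.3 208.2]]
```

View pics/m3c.png

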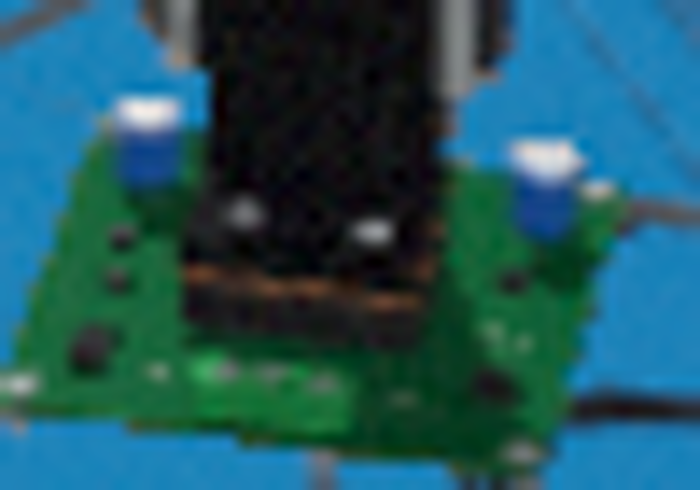

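Request:
move_arm(plan="0 0 -0.0003 0 130;0 0 -0.0003 0 104;0 0 -0.0003 0 98;0 0 -0.0003 0 90;0 0 -0.0003 0 75;0 0 -0.0003 0 75;0 0 -0.02 0 60;0 0 -0.05 0 60;0 0 -0.1 0 60;0 0 -0.15 0 60;0 0 -0.15 0 60")

```text
t: 16.65
tool_pos: [0.6152, 0.1569, 0.2186]
tool_rot: [2.453, 1.95, 0.023]
contact_force: [-0.6, 0.5, -0.5]
opening: 0.0651
```

Request:
move_arm(plan="-0.06 -0.05 0 0 60;-0.12 -0.1 0 0 60;-0.18 -0.15 0 0 60;-0.22 -0.18 0 0 60;-0.22 -0.18 0 0 60;-0.22 -0.18 0 0 60;-0.22 -0.18 0 0 60")

```text
t: 17.52
tool_pos: [0.3905, -0.0167, 0.2146]
tool_rot: [2.453, 1.95, 0.024]
contact_force: [-0.1, -0.3, 0.2]
opening: 0.0653
```

```bash
python3 - <<'E'
from h import *
t,d=optics.get_image("top");s,e=optics.get_image("side")
a=cv2.resize(t[180:265,200:285],(400,400),interpolation=cv2.INTER_CUBIC);b=cv2.resize(s[175:235,310:370],(400,400),interpolation=cv2.INTER_CUBIC)
cv2.imwrite("pics/f.png",np.hstack([a,b]))
P=cloud("top",d);m=(t.max(2)<70)&(P[...,0]>.56)&(P[...,0]<.66)&(P[...,1]>.1)&(P[...,1]<.2)
for lo,hi in((.026,.05),(.075,.11)):
    q=P[m&(P[...,2]>lo)&(P[...,2]<hi)]; print(len(q),np.median(q,0) if len(q) else 0, cv2.minAreaRect((q[:,:2]*1000).astype(np.float32)))
P=cloud("side",e);m=(s.max(2)<70)&(P[...,0]>.59)&(P[...,0]<.63)&(P[...,1]>.08)&(P[...,1]<.2)&(P[...,2]>.04)&(P[...,2]<.088)
q=P[m];A=np.c_[q[:,0],q[:,2],np.ones(len(q))];print("side plane",np.linalg.lstsq(A,q[:,1],rcond=None)[0],len(q))
E
```

```text
251 [0.60663801 0.14229171 0.03509059] ((608.0303344726562, 144.17617797851562), (37.31856155395508, 53.03720474243164), 75.44415283203125)
132 [0.61071593 0.15881346 0.08773802] ((611.4673461914062, 158.602294921875), (15.903359413146973, 52.1537971496582), 76.2448959350586)
side plane [-0.27026784  0.03358601  0.3185864 ] 187
```

View pics/f.png

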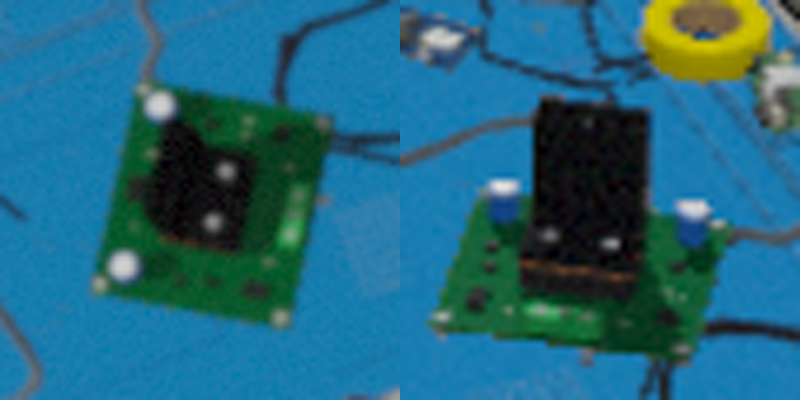

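```bash
python3 -c "
from station import ticket
print(ticket.finish_job())"
```

```text
the job is handed in; nothing more can be done
None
```

I tipped the heatsink over its corner onto its foot, let it go, picked it up again and set it on the module's copper. I then handed the job in at about 17.6 s. It was the smaller of the two on the desk; the larger did not match the size you gave.

**Tipping:** A light side grip near the free end let the heatsink pivot in the fingers.
- I measured about 33° of tip with the corner on the desk, which meets step 1.
- Between 33° and 59° the grip held too tight. The heatsink was carried without turning, and its corner lifted about 12 mm until I loosened the grip.
- It then stood upright. I opened the fingers about 8 mm and it was still standing 0.6 s later.

**Placing:** I lowered the heatsink to contact (3.5 N on the wrist), then opened the fingers and backed the arm away. On the way down the arm once stopped about 2 mm high and 1 mm to the side. I never found out why, but the next small move corrected it.

**Last checks, after release:**

| Check | Measured | Limit |
|---|---|---|
| Foot centre from module centre, from the wall top in the top camera | about 1 mm | 6 mm |
| Foot centre from module centre, from a partly hidden foot outline | about 2 mm | 6 mm |
| Square to the copper | about 1° | 7° |
| Wall tilt, side-camera depth | about 2°, coarse | 4.5° |

- **Wall tilt:** the same measurement gave about 3° while it stood on the flat desk, so I take the 2° as mostly noise from the fins.
- **Copper position:** the two cameras disagreed by about 3–4 mm. I used a corrected average of the two, and the side view showed the edges flush.
- **Loose bystanders:** I did not measure them again; the planned path kept clear of them.

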